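Draw the dust filter for cleaning

TASK

Someone has left the steel mug standing on the dust extractor's filter flap: hang it by its handle on the hook of the stand and let go. Then fold the flap right back, draw the filter out of the bay by its tab, and finish while holding it up still and upright over the middle of the dust tray, well clear above the tray and touching nothing but the gripper, with the mug still on its hook. Leave the tray and everything else on the bench where it is.

Things in the scene. Friction and masses are not known exactly. Their poses are not given: they have to be found in the camera images.
- extractor: Grey bench dust extractor, a sheet-metal box 220 (x) x 240 (y) x 155 mm high, fixed to the bench. Origin under its centre; x runs from the front (intake grille) to the back (outlet spigot, 30 mm long). An aluminium flap (x -112 to 0 mm, top face at z = 159 mm) closes the filter bay in the front half of its top. Bay: x -104 to 0, y -100 to 100 mm, walls up to z = 155 mm.
- flap_hinge (a point): Middle of the flap's hinge line, on the extractor at x = 0, y = 0, z = 157 mm; the hinge runs along the extractor's y axis, at the rear edge of the flap. The frame is that of the extractor.
- flap (a joint): Angle of the flap: 0 closed (level), grows as its front edge is lifted up and back, 1.57 upright, stop at 2.4. The flap (216 mm wide, 4 mm thick) weighs 0.25 kg on a nearly free hinge: let go short of upright it falls shut, past upright it falls back by itself to the stop and stays.
- flap_knob (a point): Middle of the flap's black round knob: a plain cylinder 20 mm in diameter standing 27 mm up from the flap's top face, in the middle of its front edge, axis 94 mm from the hinge. The point is 9 mm below the knob's end, 20 mm above the hinge line when closed; it moves with the flap.
- filter: Filter cassette hidden under the closed flap: aluminium frame with pleated white paper, 22 mm thick (x) x 140 wide (y) x 95 high, black pull tab on top, 0.15 to 0.3 kg. Origin at the centre of its underside, z up. It stands across the bay at extractor x = -55, y = 0, underside at z = 20 mm, axes along the extractor's, in end channels (up to z = 110 mm) with 2 to 3 mm of play.
- filter_tab (a point): Middle of the filter's pull tab, a block 12 mm (filter x) x 30 mm (filter y) x 30 mm high, centred on top of the filter: from 95 to 125 mm above its underside.
- mug: Steel mug, 64 mm outside diameter, 80 high, wall 3, 0.11 to 0.22 kg, upright on the closed flap at the start. Origin at the centre of its underside, z up. Handle: loop of 8 mm bar in its y-z plane at +y: top bar's axis at z = 68 mm, bottom bar's at 18, outer upright at y = 64; opening y 32 to 60, z 22 to 64 mm. At the start it points roughly to the extractor's back.
- mug_eye (a point): Centre of the opening of the mug's handle: x = 0, y = 46, z = 43 mm in the mug's frame.
- stand: Steel hook stand bolted to the bench: base plate 110 x 100 x 10 mm, upright round post 16 mm in diameter up to 238 mm including its cap, and one hook of 8 mm round bar that reaches out along the stand's -x axis. Origin under the post.
- hook_seat (a point): Lowest part of the hook, on the bar's axis, 62 mm in front of the post's axis (stand x = -62 mm), 200 mm above the bench. The bar is level from x = -50 to -74 mm, and rises towards the post and towards the tip. The handle's top bar rests here; the frame is that of the stand.
- hook_tip (a point): Upturned end of the hook, on the bar's axis: stand x = -90 mm, 216 mm above the bench (round end of 4 mm radius).
- tray: Open sheet-steel dust tray, 200 x 190 mm, 30 mm high, about 0.9 kg, loose on the bench. Origin at the centre of its underside.

How it is judged:
By the outcome, as a careful person would: the job done as asked, in the order asked, and still so for the second after the job is handed in, while the arm keeps its last pose, push and grip.
It also fails if it takes over 72 s, if anything falls off the work surface, if the arm or the gripper's body presses on something with over 40 N, if the wrist force passes 120 N, or if a joint passes its speed limit or range.

ROBOT

A 7-joint arm with a two-finger parallel gripper is mounted at the origin on the work surface. World frame = base frame: x ahead of the robot, y to its left, z up, the work surface at z = 0. Lengths are in m, angles in rad, forces in N, time in s.
With the tool pointing down it reaches from about 0.375 to 0.925 m from the base axis. Payload 3.1 kg.
Tool frame: the origin (TCP) lies between the finger pads; the fingertips stand 25 mm ahead of it and the grasp point (between the pads) lies 6 mm ahead of it; y points along the fingers, z is the direction in which the jaws open and shut, and the axes are right-handed (so a half turn about y gives the same grasp; the last joint's range is limited). The gripper opens to 85 mm and grips with 20 to 120 N. Pads are 22 mm wide; open, the fingers measure 114 mm over their backs; the gripper's body (76 mm by 85 mm) begins 54 mm behind the grasp point. The pads swing forward as they close: fully open they stand 13 mm farther back than shut.
Start: joints at [1.137, 0.383, 0.044, 1.598, -0.018, 1.161, -0.05], TCP at [0.214, -0.614, 0.256] pointing down, gripper open.
Joint ranges: [-2.61, 2.61], [-0.41, 2.15], [-1.48, 1.57], [0, 2.5], [-1.57, 4.71], [0.05, 1.97], [-2.85, 2.85]. Speed limits (rad/s): [2.79, 2.79, 3.14, 3.14, 3.14, 3.14, 3.14].

INTERFACE

Orientations are given as a rotation vector (axis times angle).
In Python, from station import status, imaging, workorder gives the robot as it stands. The module is installed in compiled form; this text tells all that it offers.
- The arm moves only by the shell command python3 -m jog 'ROWS' [FORCE]. ROWS is JSON, a list of rows, each an object of numbers: "dx", "dy", "dz": the shift along the tool's x, y, z in mm; "turn": the turn about the tool's y in rad; "hand": the closure, from -1 (fully open) to 1 (shut), so that 0 is half open. A call has 1 to 20 rows; each row is the pose to reach, as a shift and turn from the pose commanded when the call began, along the tool's axes at that moment; what a row does not reach only later rows make up. A row lasts 1/8 s, in which the tool goes at most 62.5 mm and 10.7 degrees, less where a joint would pass 70% of its speed; a pose out of reach is approached as far as the arm can. A call with a gripper value outside its range is refused whole. The fingers move at their own pace and stop on an object; FORCE is the grip in N (left out, the last holds). Time passes only in rows, so rows that repeat a pose let the fingers close. It gives the time, the measured TCP pose, the force and the opening at its end, in the units of the state.
- status.state(): the state, without advancing time (a new reading comes with each control period).
- imaging.read_camera(name): name is "scene" or "top" or "wrist"; returns a dict with "image" (384x512x3 uint8, red, green, blue), "intrinsics" (3x3 intrinsics, pixels), "k1" (the pictures are not rectified: a ray, as slopes to the right and down, at radius r is drawn at 1 + k1 r^2 times it, then the intrinsics apply), "R" (3x3) and "t" (3): a world point X has camera coordinates R X + t. Camera axes: x right, y down, z forward; pixel columns grow to the right and rows downward; lengths in m; the calibration is good to about 2 mm. A picture is of the moment at which its call begins. There is no depth.
- workorder.close_job(): hands the job in, once; it reports no verdict.
The state is a dict: "time_s": time; "qpos": joint angles; "qvel": joint speeds; "joint_efforts": joint torques, N m; "position": TCP position; "tcp_rot": TCP orientation; "contact_force": force on the tool from outside, world axes, zero at the start; "ft_torque": the same for the moment, N m; "opening": finger opening in m.
Only numpy, scipy, OpenCV 4.12 (cv2) and the standard library are available. Lean on these libraries where they do the work, as an engineer would, in place of code of your own. Each camera call takes 0.05 s, during which the arm holds its last target. There are 200 camera calls.

## Working session

There is one attempt and no reset: what is moved stays moved. The work goes in short steps, Python scripts to look and compute and a shell command to move; the robot and the scene stay as the last step left them, time stands still between calls to the robot, and variables do not carry over. Pictures are saved under pics/ and viewed, about 8 in all and at most 12, crops included, and the job is handed in when it is done.

```bash
mkdir -p pics; ls
python3 - <<'E'
from station import status, imaging
import cv2,numpy as np,pickle
s=status.state(); print(s)
from scipy.spatial.transform import Rotation as R
print(R.from_rotvec(s['tcp_rot']).as_matrix().round(3))
ims=[]
for n in ["scene","top","wrist"]:
    c=imaging.read_camera(n); pickle.dump(c,open(f'pics/{n}0.pkl','wb'))
    cv2.imwrite(f'pics/{n}0.png',c['image'][:,:,::-1]); print(n,c['k1'],c['intrinsics'],(-c['R'].T@c['t']).round(3),c['R'].round(3).tolist())
    ims.append(c['image'][:,:,::-1])
E
```

```text
pics
{'time_s': 0.0, 'qpos': array([ 1.13718854,  0.38385725,  0.04384837,  1.59957381, -0.01789347,
        1.16119886, -0.04990776]), 'qvel': array([ 6.58091824e-04,  7.23453851e-06,  4.38967030e-04, -7.84663293e-04,
        1.63217999e-03, -5.65621370e-04,  1.12433281e-03]), 'joint_efforts': array([-6.54196083e-04, -4.33457029e+01,  1.02417301e+00, -2.49514335e+01,
        1.04511663e-02,  1.13314966e-02,  1.39547829e-06]), 'position': array([ 0.21389457, -0.61287049,  0.25487301]), 'tcp_rot': array([-0.34638061,  2.04221243, -2.03688115]), 'contact_force': array([ 0.22301363, -0.09587652,  0.06394823]), 'ft_torque': array([-0.00310986,  0.00525559,  0.02853827]), 'opening': 0.08524620841624982}
[[-0.944 -0.001  0.33 ]
 [-0.33   0.002 -0.944]
 [ 0.    -1.    -0.003]]
scene -0.006016312098423847 [[422.50498511   0.         247.39195271]
 [  0.         422.50498511 190.30242163]
 [  0.           0.           1.        ]] [ 1.176 -0.435  0.888] [[0.542, 0.84, 0.012], [0.579, -0.363, -0.73], [-0.609, 0.402, -0.684]]
top -0.06316709484070888 [[410.05200008   0.         257.27235975]
 [  0.         410.05200008 193.88852778]
 [  0.           0.           1.        ]] [ 0.443 -0.008  1.217] [[-0.014, -1.0, -0.021], [-0.998, 0.015, -0.067], [0.067, 0.02, -0.998]]
wrist 0.02233734267781347 [[272.63073759   0.         252.01733636]
 [  0.         272.63073759 191.26060133]
 [  0.           0.           1.        ]] [ 0.286 -0.588  0.373] [[0.33, -0.944, -0.002], [-0.9, -0.315, 0.302], [-0.286, -0.098, -0.953]]
```

View pics/scene0.png

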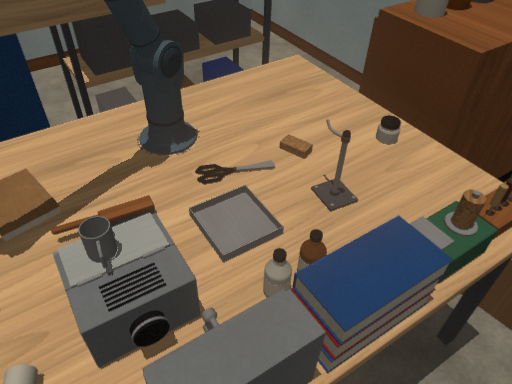

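View pics/top0.png

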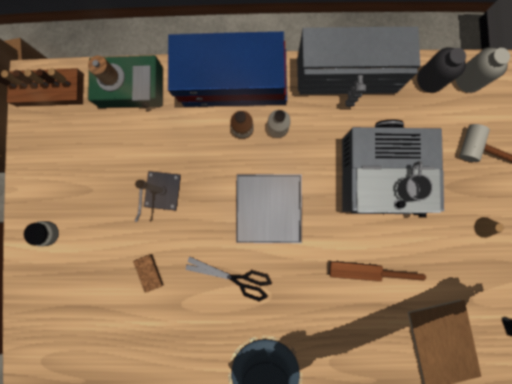

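The scene view shows the mug at about (98,240) on the flap, the stand at (340,190) and the tray at (237,220). The top view shows the extractor at (390,170), the mug at (412,187), the stand at (155,190) and the tray at (268,208). Next I'll enlarge and measure.

```bash
cat > h.py <<'E'
import cv2,numpy as np,pickle
from station import status,imaging
from scipy.spatial.transform import Rotation as Rot
def load(n): return pickle.load(open(f'pics/{n}.pkl','rb'))
def snap(n,tag):
    c=imaging.read_camera(n); pickle.dump(c,open(f'pics/{n}{tag}.pkl','wb')); return c
def dist(c): return np.array([c['k1'],0,0,0,0.])
def ray(c,p):
    s=cv2.undistortPoints(np.array([[p]],float),c['intrinsics'],dist(c))[0,0]
    return -c['R'].T@c['t'], c['R'].T@np.array([*s,1.])
def onz(c,p,z):
    o,d=ray(c,p); return o+d*(z-o[2])/d[2]
def tri(c1,p1,c2,p2):
    o,d=ray(c1,p1);q,e=ray(c2,p2)
    st=np.linalg.lstsq(np.c_[d,-e],q-o,rcond=None)[0]
    a,b=o+d*st[0],q+e*st[1]; return (a+b)/2,np.linalg.norm(a-b)
def proj(c,X):
    return cv2.projectPoints(np.atleast_2d(X).astype(float),cv2.Rodrigues(c['R'])[0],c['t'],c['intrinsics'],dist(c))[0][:,0]
def crop(c,x0,y0,x1,y1,k): 
    return cv2.resize(c['image'][y0:y1,x0:x1,::-1],None,fx=k,fy=k,interpolation=cv2.INTER_CUBIC)
E
python3 - <<'E'
from h import *
t=load('top0');s=load('scene0')
a=crop(t,335,115,455,225,4)      #480x440
b=crop(t,125,160,190,230,4)     #260x280
d=crop(s,50,200,170,290,3)   # 360x270... 
out=np.zeros((600,800,3),np.uint8)
out[:440,:480]=a; out[:280,500:760]=b
e=crop(s,305,110,375,215,3) #210x315
out[285:600,500:710]=e
cv2.imwrite('pics/c1.png',out)
# tray by edges: grey mask in top
im=t['image'].astype(int)
sub=cv2.cvtColor(t['image'],cv2.COLOR_RGB2HSV); m=(sub[...,1]<50).astype(np.uint8)
m2=np.zeros_like(m); m2[165:250,225:312]=m[165:250,225:312]
cs=cv2.findContours(m2,0,2)[0]; k=max(cs,key=cv2.contourArea); r=cv2.minAreaRect(k); print('tray',r,[onz(t,p,.03).round(3) for p in cv2.boxPoints(r)], onz(t,r[0],.03))
E
```

```text
tray ((268.5, 208.5), (67.0, 63.0), 90.0) [array([0.579, 0.074, 0.03 ]), array([ 0.576, -0.11 ,  0.03 ]), array([ 0.383, -0.106,  0.03 ]), array([0.385, 0.076, 0.03 ])] [ 0.48049878 -0.01651225  0.03      ]
```

View pics/c1.png

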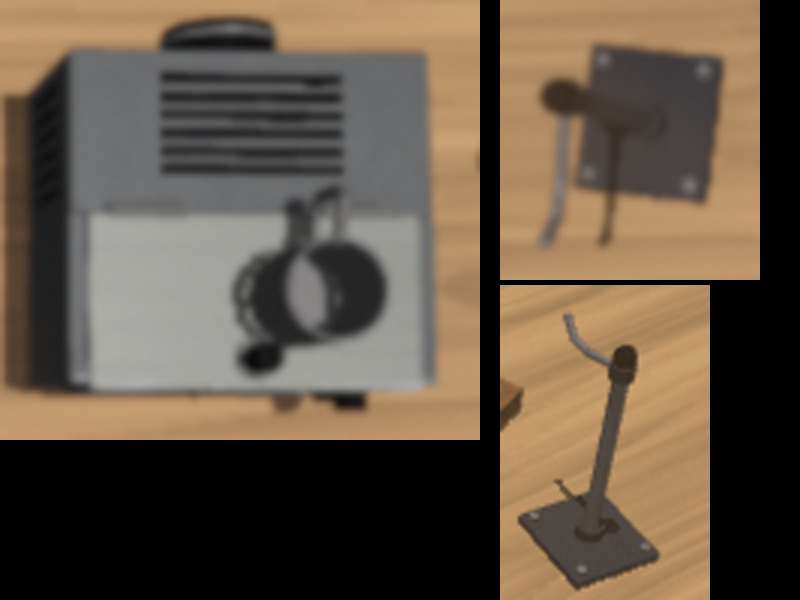

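Run:
```python
from h import *
t=load('top0');s=load('scene0')
A=lambda u,v:(335+(u+.5)/4-.5,115+(v+.5)/4-.5)
B=lambda u,v:(125+(u-500+.5)/4-.5,160+(v+.5)/4-.5)
S=lambda u,v:(305+(u-500+.5)/3-.5,110+(v-285+.5)/3-.5)
for n,p,z in [('BL',(70,52),.155),('BR',(424,55),.155),('FR',(433,387),.157),('FL',(73,387),.157),('hingeL',(90,214),.159),('hingeR',(420,214),.159),('knob',(258,358),.186),('rim',(334,289),.239)]:
    print(n,onz(t,A(*p),z).round(4))
print('tip',onz(t,B(545,243),.216).round(4),tri(t,B(545,243),s,S(568,318)))
print('cap',onz(t,B(565,97),.238).round(4),tri(t,B(565,97),s,S(624,350)))
for p in [(592,44),(722,60),(706,203),(577,186)]: print('plate',onz(t,B(*p),.01).round(4))
for p in [(588,494),(519,519),(575,588),(658,552)]: print('plateS',onz(s,S(*p),.01).round(4))
cv2.imwrite('pics/c2.png',np.hstack([crop(s,60,200,150,290,6)[:,:400],crop(t,390,155,440,215,8)[:540]][:1]+[crop(t,390,155,440,215,8)[:480].copy()] if 0 else [cv2.resize(crop(s,60,200,150,290,6),(480,480)),crop(t,395,157,435,217,8)]))
```

```text
BL [ 0.6855 -0.2386  0.155 ]
BR [ 0.6807 -0.4735  0.155 ]
FR [ 0.4619 -0.4681  0.157 ]
FL [ 0.4657 -0.2333  0.157 ]
hingeL [ 0.5777 -0.2473  0.159 ]
hingeR [ 0.5746 -0.4637  0.159 ]
knob [ 0.4815 -0.3446  0.186 ]
rim [ 0.5201 -0.3748  0.239 ]
tip [0.45   0.3121 0.216 ] (array([0.45018972, 0.31366762, 0.21200692]), np.float64(0.0007242384372066458))
cap [0.538  0.2932 0.238 ] (array([0.53949204, 0.29578495, 0.23492487]), np.float64(0.003914506674446104))
plate [0.5996 0.3431 0.01  ]
plate [0.5858 0.2449 0.01  ]
plate [0.4795 0.2569 0.01  ]
plate [0.4934 0.3539 0.01  ]
plateS [0.4956 0.3398 0.01  ]
plateS [0.4873 0.2539 0.01  ]
plateS [0.593  0.2376 0.01  ]
plateS [0.599 0.341 0.01 ]
```

View pics/c2.png

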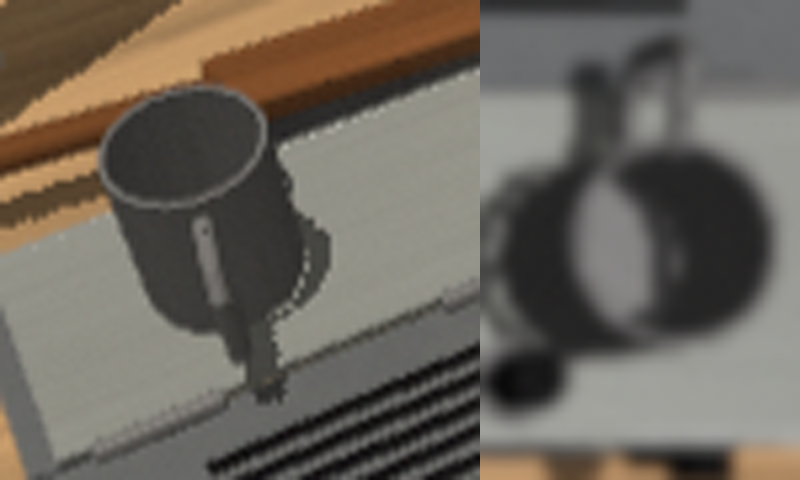

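The left half of the crop shows the rim ellipse at about (184,147) and the handle's top bar from (203,220) to (217,303). The right half shows the top bar at about x=688, running from y=150 to y=45.

```bash
cat >> h.py <<'E'
def plan(target,yawz=None):
    """target TCP pos; yawz: wanted world angle (deg) of tool z. prints dx dy dz (mm) and turn"""
    s=status.state(); M=Rot.from_rotvec(s['tcp_rot']).as_matrix()
    d=M.T@(np.array(target)-s['position'])*1000
    a=np.degrees(np.arctan2(M[1,2],M[0,2])); tr=None
    if yawz is not None: tr=(((a-yawz)+90)%180-90)*np.pi/180
    print('dx dy dz',d.round(1),'zang',round(a,2),'turn',tr,'pos',s['position'].round(4))
E
python3 - <<'E'
from h import *
t=load('top0');s=load('scene0')
T=lambda u,v:(395+(u-480+.5)/8-.5,157+(v+.5)/8-.5)
S=lambda u,v:(60+(u+.5)/5.333-.5,200+(v+.5)/5.333-.5)
print('rim top',onz(t,T(668,243),.239),'scene',onz(s,S(184,147),.239))
print('hs',onz(s,S(203,220),.231),onz(s,S(217,303),.231))
print('ht',onz(t,T(690,150),.231),onz(t,T(688,45),.231))
plan([.521,-.374,.33],-90)
E
```

```text
rim top [ 0.51999175 -0.37465254  0.239     ] scene [ 0.5233786  -0.37824598  0.239     ]
hs [ 0.55521678 -0.38326329  0.231     ] [ 0.59623568 -0.39168814  0.231     ]
ht [ 0.54877425 -0.3855851   0.231     ] [ 0.58082966 -0.3863845   0.231     ]
dx dy dz [-368.7  -74.6 -124.6] zang -70.75 turn 0.33589395760339585 pos [ 0.214  -0.613   0.2551]
```

```bash
python3 -m jog '[{"dy":-60,"hand":-1},{"dx":-120,"dy":-75,"dz":-40,"turn":0.17},{"dx":-368,"dy":-75,"dz":-124,"turn":0.52},{"dx":-368,"dy":-75,"dz":-124,"turn":0.52},{"dx":-368,"dy":-75,"dz":-124,"turn":0.52},{"dx":-368,"dy":-75,"dz":-124,"turn":0.52},{"dx":-368,"dy":-75,"dz":-124,"turn":0.52},{"dx":-368,"dy":-75,"dz":-124,"turn":0.52},{"dx":-368,"dy":-75,"dz":-124,"turn":0.52},{"dx":-368,"dy":-75,"dz":-124,"turn":0.52},{"dx":-368,"dy":-75,"dz":-124,"turn":0.52}]'
python3 - <<'E'
from h import *
plan([.5215,-.3765,.225],-100.5)
c=snap('wrist','1'); cv2.imwrite('pics/w1.png',c['image'][:,:,::-1])
print(proj(c,[.5215,-.3765,.239]))
s=status.state();print(s['qpos'].round(2))
E
```

```text
dx dy dz [-368.3   30.4 -121.9] zang -70.75 turn 0.5191535290628004 pos [ 0.214  -0.613   0.2551]
[[-1941.84918185 -5568.94001244]]
[ 1.14  0.38  0.04  1.6  -0.02  1.16 -0.05]schema error: expected keys dx, dy, dz, turn, hand
```

View pics/w1.png

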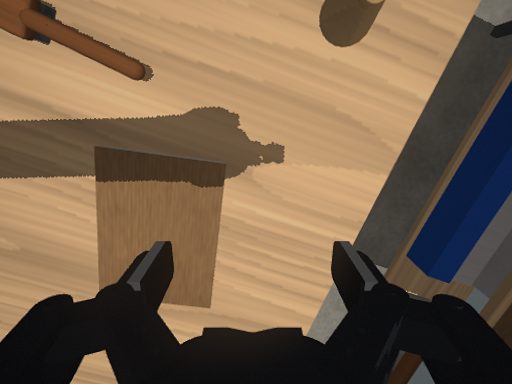

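The call was refused because every row needs all five keys. The wrist picture only shows the board under the start pose.

```bash
python3 -m jog '[{"dx":0,"dy":-60,"dz":0,"turn":0,"hand":-1},{"dx":-60,"dy":-75,"dz":-20,"turn":0.1,"hand":-1},{"dx":-368,"dy":-75,"dz":-122,"turn":0.52,"hand":-1},{"dx":-368,"dy":-75,"dz":-122,"turn":0.52,"hand":-1},{"dx":-368,"dy":-75,"dz":-122,"turn":0.52,"hand":-1},{"dx":-368,"dy":-75,"dz":-122,"turn":0.52,"hand":-1},{"dx":-368,"dy":-75,"dz":-122,"turn":0.52,"hand":-1},{"dx":-368,"dy":-75,"dz":-122,"turn":0.52,"hand":-1},{"dx":-368,"dy":-75,"dz":-122,"turn":0.52,"hand":-1},{"dx":-368,"dy":-75,"dz":-122,"turn":0.52,"hand":-1},{"dx":-368,"dy":-75,"dz":-122,"turn":0.52,"hand":-1}]'
python3 - <<'E'
from h import *
plan([.5215,-.3765,.225],-100.5)
c=snap('wrist','2'); cv2.imwrite('pics/w2.png',c['image'][:,:,::-1])
print(proj(c,[.5215,-.3765,.239]))
s=status.state();print(s['qpos'].round(2),s['time_s'])
E
```

```text
time_s: 1.58
position: [0.5189, -0.3802, 0.3313]
tcp_rot: [-0.201, -2.12, 2.123]
contact_force: [-0.7, -0.8, -0.5]
opening: 0.0853
dx dy dz [ -1.9 106.3  -4.3] zang -100.86 turn -0.006241923574425583 pos [ 0.5189 -0.3802  0.3313]
[[246.89465217 200.73663072]]
[ 0.63  0.32 -0.07  1.52  0.03  1.3  -1.21] 1.625
```

View pics/w2.png

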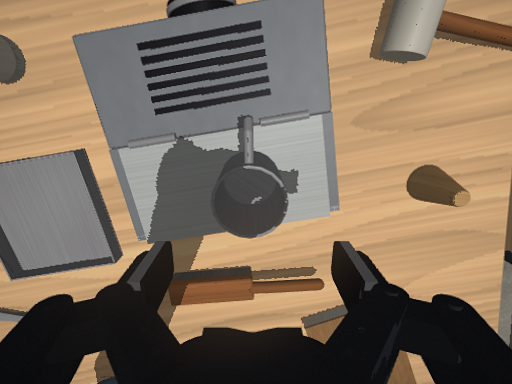

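The wrist view shows the mug rim centred at about (250,199), spanning columns 212 to 288. The handle bar runs from (249,165) up to (247,120).

Run:
```python
from h import *
c=load('wrist2')
r=onz(c,(250,199),.239); a=onz(c,(249,163),.231); b=onz(c,(247.2,119),.231)
print(r,a,b,np.degrees(np.arctan2(*(b-r)[1::-1])),np.degrees(np.arctan2(*(b-a)[1::-1])))
plan([r[0],r[1],.227],np.degrees(np.arctan2(*(b-a)[1::-1]))-90)
# extractor: flap corners / hinge
for p in [(110,149),(328,111),(338,209),(142,241)]: print(onz(c,p,.159))
```

```text
[ 0.52249648 -0.37927673  0.239     ] [ 0.55029463 -0.38378662  0.231     ] [ 0.58441494 -0.38901989  0.231     ] -8.942439494924509 -8.719900610223425
dx dy dz [ -3.1 104.4  -1.1] zang -100.82 turn -0.03657724522437958 pos [ 0.5193 -0.3797  0.3314]
[ 0.57798484 -0.23895545  0.159     ]
[ 0.57332639 -0.46949254  0.159     ]
[ 0.46454345 -0.46951457  0.159     ]
[ 0.46776902 -0.23861434  0.159     ]
```

```bash
python3 -m jog '[{"dx":-3,"dy":40,"dz":-1,"turn":-0.035,"hand":-1},{"dx":-3,"dy":80,"dz":-1,"turn":-0.035,"hand":-1},{"dx":-3,"dy":104,"dz":-1,"turn":-0.035,"hand":-1},{"dx":-3,"dy":104,"dz":-1,"turn":-0.035,"hand":-1},{"dx":-3,"dy":104,"dz":-1,"turn":-0.035,"hand":-0.2},{"dx":-3,"dy":104,"dz":-1,"turn":-0.035,"hand":0.5},{"dx":-3,"dy":104,"dz":-1,"turn":-0.035,"hand":1},{"dx":-3,"dy":104,"dz":-1,"turn":-0.035,"hand":1},{"dx":-3,"dy":104,"dz":-1,"turn":-0.035,"hand":1},{"dx":-3,"dy":104,"dz":-1,"turn":-0.035,"hand":1},{"dx":-3,"dy":104,"dz":-1,"turn":-0.035,"hand":1}]' 50; python3 -m jog '[{"dx":0,"dy":-10,"dz":0,"turn":0,"hand":1},{"dx":0,"dy":-60,"dz":0,"turn":0,"hand":1},{"dx":0,"dy":-100,"dz":0,"turn":0,"hand":1},{"dx":0,"dy":-100,"dz":0,"turn":0,"hand":1},{"dx":0,"dy":-100,"dz":0,"turn":0,"hand":1}]'
```

```text
time_s: 3.0
position: [0.5256, -0.3779, 0.2297]
tcp_rot: [-0.165, -2.143, 2.148]
contact_force: [-0.1, -0.7, 5.9]
opening: 0.0616
time_s: 3.62
position: [0.5239, -0.3761, 0.3258]
tcp_rot: [-0.157, -2.145, 2.141]
contact_force: [0.0, 0.1, -2.4]
opening: 0.062
```

Run:
```python
from h import *
plan([.4065,.272,.33],-9)
```

```text
dx dy dz [ 212.2   -2.9 -623.5] zang -98.53 turn -1.5625201102786053 pos [ 0.5239 -0.3761  0.3258]
```

```bash
python3 -m jog '[{"dx":15,"dy":-3,"dz":-50,"turn":-0.12,"hand":1},{"dx":34,"dy":-3,"dz":-100,"turn":-0.25,"hand":1},{"dx":54,"dy":-3,"dz":-160,"turn":-0.4,"hand":1},{"dx":75,"dy":-3,"dz":-220,"turn":-0.55,"hand":1},{"dx":95,"dy":-3,"dz":-280,"turn":-0.7,"hand":1},{"dx":116,"dy":-3,"dz":-340,"turn":-0.85,"hand":1},{"dx":136,"dy":-3,"dz":-400,"turn":-1.0,"hand":1},{"dx":157,"dy":-3,"dz":-460,"turn":-1.15,"hand":1},{"dx":177,"dy":-3,"dz":-520,"turn":-1.3,"hand":1},{"dx":197,"dy":-3,"dz":-580,"turn":-1.45,"hand":1},{"dx":212,"dy":-3,"dz":-623,"turn":-1.56,"hand":1},{"dx":212,"dy":-3,"dz":-623,"turn":-1.56,"hand":1},{"dx":212,"dy":-3,"dz":-623,"turn":-1.56,"hand":1},{"dx":212,"dy":-3,"dz":-623,"turn":-1.56,"hand":1},{"dx":212,"dy":-3,"dz":-623,"turn":-1.56,"hand":1}]'
python3 - <<'E'
from h import *
plan([.4065,.272,.234],-9)
c=snap('wrist','3'); t=snap('top','3'); s=snap('scene','3')
o=np.zeros((600,800,3),np.uint8)
o[:384,:512]=c['image'][:,:,::-1]
o[300:600,512:800]=cv2.resize(s['image'][100:220,290:405,::-1],(288,300),interpolation=cv2.INTER_CUBIC)
o[:280,520:800]=crop(t,125,160,195,230,4)
cv2.imwrite('pics/w3.png',o)
E
```

```text
time_s: 5.5
position: [0.408, 0.2692, 0.3298]
tcp_rot: [-1.129, 1.328, -1.329]
contact_force: [0.1, -1.1, -0.9]
opening: 0.0619
dx dy dz [-2.6 95.8 -1.9] zang -9.34 turn -0.005994646811605371 pos [0.408  0.2692 0.3298]
```

View pics/w3.png

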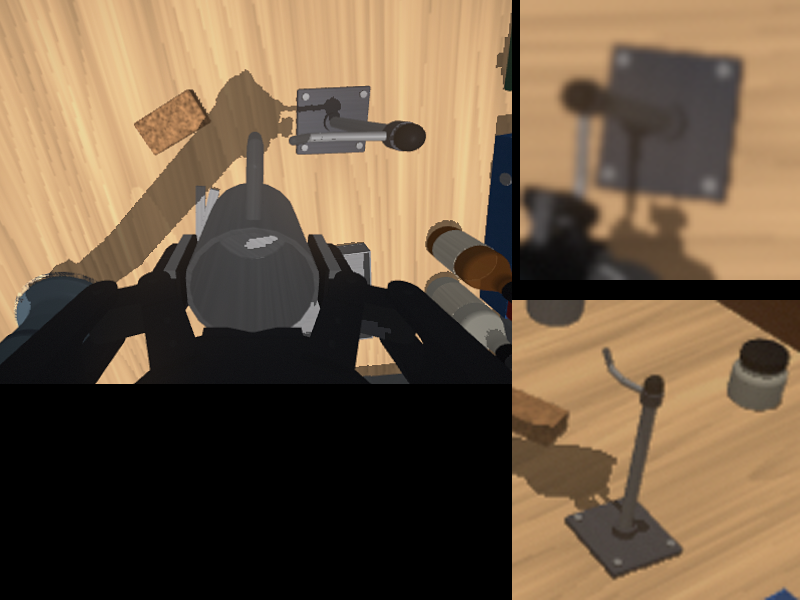

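The wrist view shows the hook from its tip at about (293,140) to the post cap at about (407,136). The mug handle's top bar runs from (257,217) to (255,137).

Run:
```python
from h import *
c=load('wrist3');s=load('scene3')
S=lambda u,v:(290+(u-512+.5)/(288/115)-.5,100+(v-300+.5)/2.5-.5)
tip=onz(c,(293,140),.216); cap=onz(c,(407,136),.236); print(tip,cap)
print('tri tip',tri(c,(293,140),s,S(606,352)))
lv=onz(c,(330,138),.2); lv2=onz(c,(352,136.5),.2); print('level part',lv,lv2)
u=tip-cap;u[2]=0; print(np.linalg.norm(u),np.degrees(np.arctan2(-u[1],-u[0])))
for n,p,z in [('a',(257,217),.33-.0707+.072),('b',(255,137),.33-.0707+.072)]: print(n,onz(c,p,z))
for n,p in [('p1',(297,88)),('p2',(369,86)),('p3',(367,151)),('p4',(297,154))]: print(n,onz(c,p,.01))
```

```text
[0.44918654 0.31213918 0.216     ] [0.53215152 0.30378991 0.236     ]
tri tip (array([0.45018456, 0.31236652, 0.21325929]), np.float64(0.0018039456020334705))
level part [0.48403165 0.3061612  0.2       ] [0.50341428 0.30426165 0.2       ]
0.08338404267418843 -5.746674529480332
a [0.41408578 0.29665245 0.3313    ]
b [0.41894859 0.33271396 0.3313    ]
p1 [0.4901055  0.35777089 0.01      ]
p2 [0.59599946 0.34270057 0.01      ]
p3 [0.59001222 0.24546861 0.01      ]
p4 [0.47909914 0.25898827 0.01      ]
```

Run:
```python
from h import *
plan([.4065,.2743,.234],-7)
```

```text
dx dy dz [-4.  96.3 -2. ] zang -9.26 turn -0.039511714467786126 pos [0.4079 0.2701 0.3303]
```

```bash
python3 -m jog '[{"dx":-2,"dy":40,"dz":-1,"turn":-0.02,"hand":1},{"dx":-4,"dy":80,"dz":-2,"turn":-0.04,"hand":1},{"dx":-4,"dy":96,"dz":-2,"turn":-0.04,"hand":1},{"dx":-4,"dy":96,"dz":-2,"turn":-0.04,"hand":1},{"dx":-4,"dy":96,"dz":-2,"turn":-0.04,"hand":1}]'
python3 - <<'E'
from h import *
plan([.4710,.2664,.234],-7)
E
```

```text
time_s: 6.28
position: [0.4073, 0.2758, 0.236]
tcp_rot: [-1.147, 1.296, -1.297]
contact_force: [-0.2, -0.2, -1.4]
opening: 0.0617
dx dy dz [ 1.7  2.1 64.3] zang -6.9 turn 0.0017745597980538816 pos [0.4073 0.2758 0.236 ]
```

```bash
python3 -m jog '[{"dx":2,"dy":2,"dz":15,"turn":0,"hand":1},{"dx":2,"dy":2,"dz":30,"turn":0,"hand":1},{"dx":2,"dy":2,"dz":45,"turn":0,"hand":1},{"dx":2,"dy":2,"dz":60,"turn":0,"hand":1},{"dx":2,"dy":2,"dz":64,"turn":0,"hand":1},{"dx":2,"dy":2,"dz":64,"turn":0,"hand":1},{"dx":2,"dy":2,"dz":64,"turn":0,"hand":1}]'
python3 - <<'E'
from h import *
plan([.4710,.2664,.213],-7)
c=snap('wrist','4'); t=snap('top','4'); s=snap('scene','4')
o=np.zeros((384,800,3),np.uint8)
o[:384,:512]=c['image'][:,:,::-1]
o[:300,512:800]=cv2.resize(s['image'][100:220,290:405,::-1],(288,300),interpolation=cv2.INTER_CUBIC)
cv2.imwrite('pics/w4.png',o)
E
```

```text
time_s: 7.15
position: [0.4688, 0.2658, 0.2322]
tcp_rot: [-1.151, 1.297, -1.296]
contact_force: [-0.2, -0.4, -1.3]
opening: 0.0617
dx dy dz [-0.9 19.2  2.1] zang -6.81 turn 0.0032409234292128915 pos [0.4688 0.2658 0.2322]
```

View pics/w4.png

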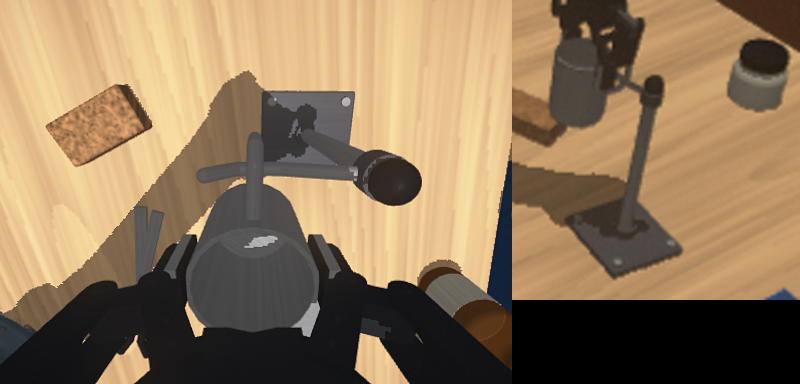

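The hook passes under the handle's top bar at about (256,172), midway along the handle. Lowering now.

```bash
python3 -m jog '[{"dx":0,"dy":8,"dz":2,"turn":0,"hand":1},{"dx":0,"dy":15,"dz":2,"turn":0,"hand":1},{"dx":0,"dy":20,"dz":2,"turn":0,"hand":1},{"dx":0,"dy":20,"dz":2,"turn":0,"hand":1},{"dx":0,"dy":20,"dz":2,"turn":0,"hand":1}]'
```

```text
time_s: 7.92
position: [0.4715, 0.2653, 0.2123]
tcp_rot: [-1.15, 1.297, -1.297]
contact_force: [-0.9, 0.4, -1.9]
opening: 0.0615
```

```bash
python3 -m jog '[{"dx":0,"dy":2,"dz":0,"turn":0,"hand":1},{"dx":0,"dy":3,"dz":0,"turn":0,"hand":1},{"dx":0,"dy":4,"dz":0,"turn":0,"hand":1},{"dx":0,"dy":4,"dz":0,"turn":0,"hand":1}]'
```

```text
time_s: 8.43
position: [0.4719, 0.2655, 0.2098]
tcp_rot: [-1.149, 1.296, -1.297]
contact_force: [-2.8, -2.0, 6.6]
opening: 0.0618
```

```bash
python3 -m jog '[{"dx":0,"dy":2,"dz":0,"turn":0,"hand":-0.4},{"dx":0,"dy":2,"dz":0,"turn":0,"hand":-0.44},{"dx":0,"dy":2,"dz":0,"turn":0,"hand":-0.47},{"dx":0,"dy":2,"dz":0,"turn":0,"hand":-0.49},{"dx":0,"dy":2,"dz":0,"turn":0,"hand":-0.51},{"dx":0,"dy":2,"dz":0,"turn":0,"hand":-0.53},{"dx":0,"dy":2,"dz":0,"turn":0,"hand":-0.55},{"dx":0,"dy":2,"dz":0,"turn":0,"hand":-0.6},{"dx":0,"dy":2,"dz":0,"turn":0,"hand":-0.7},{"dx":0,"dy":2,"dz":0,"turn":0,"hand":-0.85},{"dx":0,"dy":2,"dz":0,"turn":0,"hand":-1},{"dx":0,"dy":2,"dz":0,"turn":0,"hand":-1},{"dx":0,"dy":2,"dz":0,"turn":0,"hand":-1},{"dx":0,"dy":2,"dz":0,"turn":0,"hand":-1}]' 20
python3 - <<'E'
from h import *
c=snap('wrist','5'); s=snap('scene','5')
o=np.zeros((384,800,3),np.uint8)
o[:384,:512]=c['image'][:,:,::-1]
o[:300,512:800]=cv2.resize(s['image'][100:220,290:405,::-1],(288,300),interpolation=cv2.INTER_CUBIC)
cv2.imwrite('pics/w5.png',o)
E
```

```text
time_s: 10.18
position: [0.4715, 0.2652, 0.2063]
tcp_rot: [-1.15, 1.297, -1.297]
contact_force: [-0.3, -0.2, 0.6]
opening: 0.0855
```

View pics/w5.png

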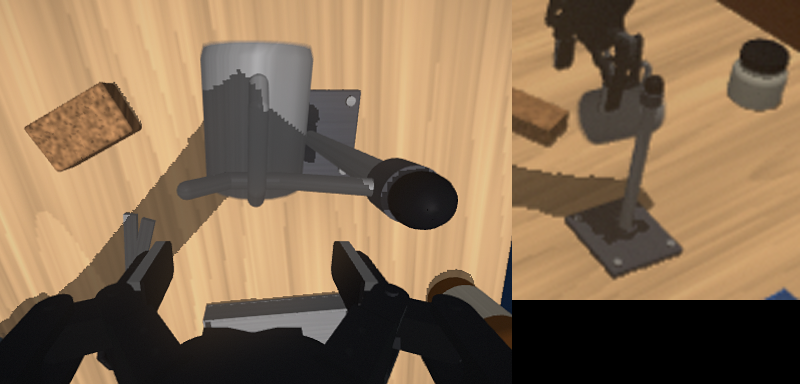

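The mug hangs by its handle on the hook at about (256,185), clear of the open fingers. I'll go up and back to the extractor.

```bash
python3 -m jog '[{"dx":0,"dy":-40,"dz":0,"turn":0,"hand":-1},{"dx":0,"dy":-100,"dz":0,"turn":0,"hand":-1},{"dx":0,"dy":-140,"dz":0,"turn":0,"hand":-1},{"dx":0,"dy":-140,"dz":0,"turn":0,"hand":-1}]'
python3 - <<'E'
from h import *
plan([.482,-.354,.32],-91)
E
```

```text
time_s: 10.78
position: [0.4733, 0.2669, 0.3509]
tcp_rot: [-1.141, 1.293, -1.297]
contact_force: [-0.7, -0.4, 0.2]
opening: 0.0854
dx dy dz [615.6  28.6  82.7] zang -6.87 turn 1.468381845540108 pos [0.4733 0.2669 0.3509]
```

```bash
python3 -m jog '[{"dx":50,"dy":0,"dz":7,"turn":0.15,"hand":-1},{"dx":110,"dy":0,"dz":15,"turn":0.3,"hand":-1},{"dx":170,"dy":0,"dz":23,"turn":0.45,"hand":-1},{"dx":230,"dy":0,"dz":31,"turn":0.6,"hand":-1},{"dx":290,"dy":0,"dz":39,"turn":0.75,"hand":-1},{"dx":350,"dy":0,"dz":47,"turn":0.9,"hand":-1},{"dx":410,"dy":0,"dz":55,"turn":1.05,"hand":-1},{"dx":470,"dy":0,"dz":63,"turn":1.2,"hand":-1},{"dx":530,"dy":10,"dz":71,"turn":1.35,"hand":-1},{"dx":590,"dy":20,"dz":80,"turn":1.47,"hand":-1},{"dx":615,"dy":28,"dz":83,"turn":1.47,"hand":-1},{"dx":615,"dy":28,"dz":83,"turn":1.47,"hand":-1},{"dx":615,"dy":28,"dz":83,"turn":1.47,"hand":-1},{"dx":615,"dy":28,"dz":83,"turn":1.47,"hand":-1}]'
python3 - <<'E'
from h import *
plan([.482,-.354,.23],-91)
c=snap('wrist','6'); t=snap('top','6'); s=snap('scene','6')
o=np.zeros((600,800,3),np.uint8)
o[:384,:512]=c['image'][:,:,::-1]
o[:300,512:800]=cv2.resize(s['image'][100:220,290:405,::-1],(288,300),interpolation=cv2.INTER_CUBIC)
cv2.imwrite('pics/w6.png',o[:384]); print(proj(c,[.482,-.354,.186]))
E
```

```text
time_s: 12.52
position: [0.4816, -0.3526, 0.3189]
tcp_rot: [-0.017, -2.215, 2.214]
contact_force: [0.1, -0.1, -0.0]
opening: 0.0857
dx dy dz [-0.4 88.9  1.4] zang -90.83 turn 0.002891760978660599 pos [ 0.4816 -0.3526  0.3189]
[[253.71041083 188.16542482]]
```

View pics/w6.png

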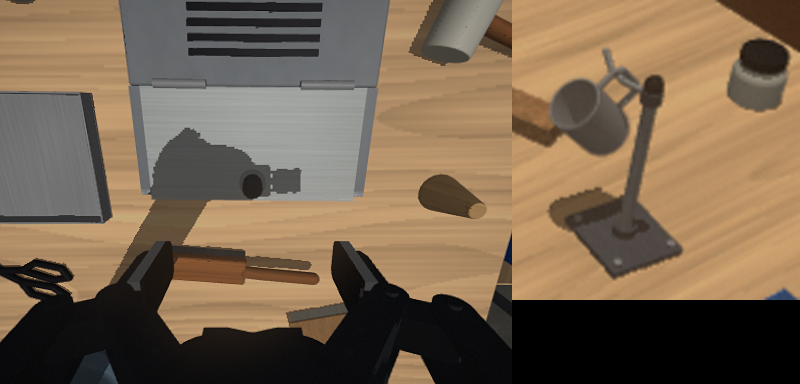

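The mug still hangs on its hook. The knob's top is at about (252,187), within 2 px of the prediction. I'll descend and grip it.

```bash
python3 -m jog '[{"dx":-1,"dy":50,"dz":0,"turn":0,"hand":-0.4},{"dx":-1,"dy":100,"dz":0,"turn":0,"hand":-0.4},{"dx":-1,"dy":129,"dz":0,"turn":0,"hand":-0.4},{"dx":-1,"dy":129,"dz":0,"turn":0,"hand":-0.4},{"dx":-1,"dy":129,"dz":0,"turn":0,"hand":0},{"dx":-1,"dy":129,"dz":0,"turn":0,"hand":0.5},{"dx":-1,"dy":129,"dz":0,"turn":0,"hand":1},{"dx":-1,"dy":129,"dz":0,"turn":0,"hand":1},{"dx":-1,"dy":129,"dz":0,"turn":0,"hand":1},{"dx":-1,"dy":129,"dz":0,"turn":0,"hand":1}]' 20
```

```text
time_s: 13.92
position: [0.483, -0.3527, 0.1919]
tcp_rot: [-0.022, -2.217, 2.211]
contact_force: [-0.8, 5.4, 4.7]
opening: 0.0187
```

```bash
python3 -m jog '[{"dx":-4,"dy":-12,"dz":0,"turn":0,"hand":1},{"dx":-11,"dy":-23,"dz":0,"turn":0,"hand":1},{"dx":-18,"dy":-34,"dz":0,"turn":0,"hand":1},{"dx":-27,"dy":-43,"dz":0,"turn":0,"hand":1},{"dx":-37,"dy":-51,"dz":0,"turn":0,"hand":1},{"dx":-48,"dy":-58,"dz":0,"turn":0,"hand":1},{"dx":-48,"dy":-58,"dz":0,"turn":0,"hand":1}]' 30
```

```text
time_s: 14.8
position: [0.5298, -0.3538, 0.2487]
tcp_rot: [-0.018, -2.216, 2.208]
contact_force: [-2.8, 5.9, 1.7]
opening: 0.0183
```

```bash
python3 -m jog '[{"dx":-12,"dy":-5,"dz":0,"turn":0,"hand":1},{"dx":-24,"dy":-9,"dz":0,"turn":0,"hand":1},{"dx":-37,"dy":-11,"dz":0,"turn":0,"hand":1},{"dx":-50,"dy":-11,"dz":0,"turn":0,"hand":1},{"dx":-62,"dy":-10,"dz":0,"turn":0,"hand":1},{"dx":-75,"dy":-7,"dz":0,"turn":0,"hand":1},{"dx":-87,"dy":-2,"dz":0,"turn":0,"hand":1},{"dx":-98,"dy":5,"dz":0,"turn":0,"hand":1},{"dx":-98,"dy":5,"dz":0,"turn":0,"hand":1}]'
python3 - <<'E'
from h import *
c=snap('wrist','7'); s=snap('scene','7')
o=np.zeros((384,800,3),np.uint8)
o[:384,:512]=c['image'][:,:,::-1]
o[:300,512:800]=cv2.resize(s['image'][180:330,30:174,::-1],(288,300),interpolation=cv2.INTER_CUBIC)
cv2.imwrite('pics/w7.png',o)
E
```

```text
time_s: 15.92
position: [0.6319, -0.3561, 0.246]
tcp_rot: [-0.027, -2.218, 2.218]
contact_force: [1.8, 6.0, 5.9]
opening: 0.0177
```

View pics/w7.png

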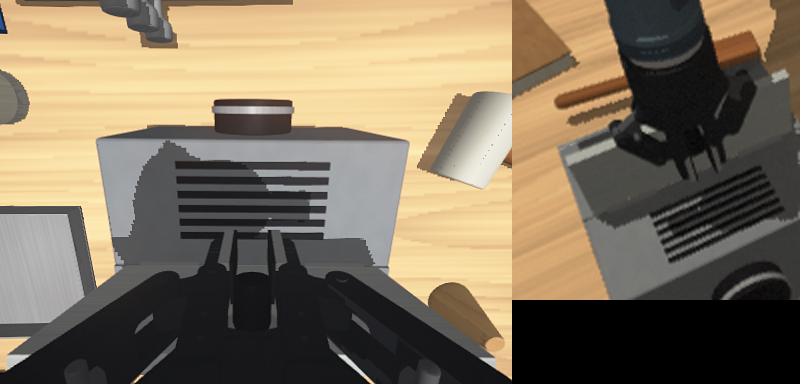

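The flap leans back just past upright, with the knob between the fingers at about (252,290). I'll open and lift so that it falls back to its stop.

```bash
python3 -m jog '[{"dx":0,"dy":0,"dz":0,"turn":0,"hand":0.4},{"dx":0,"dy":0,"dz":0,"turn":0,"hand":0},{"dx":0,"dy":0,"dz":0,"turn":0,"hand":0},{"dx":-6,"dy":-15,"dz":0,"turn":0,"hand":0},{"dx":-15,"dy":-40,"dz":0,"turn":0,"hand":0},{"dx":-22,"dy":-70,"dz":0,"turn":0,"hand":0},{"dx":-25,"dy":-100,"dz":0,"turn":0,"hand":0},{"dx":-25,"dy":-100,"dz":0,"turn":0,"hand":0},{"dx":-25,"dy":-100,"dz":0,"turn":0,"hand":0},{"dx":-25,"dy":-100,"dz":0,"turn":0,"hand":0},{"dx":-25,"dy":-100,"dz":0,"turn":0,"hand":0}]'
python3 - <<'E'
from h import *
plan([.522,-.354,.33],-91)
E
```

```text
time_s: 17.4
position: [0.6516, -0.3585, 0.3406]
tcp_rot: [-0.019, -2.212, 2.209]
contact_force: [0.1, -0.4, 0.1]
opening: 0.0428
dx dy dz [129.6  10.9  -2. ] zang -91.11 turn -0.0018503194003614812 pos [ 0.6516 -0.3585  0.3406]
```

```bash
python3 -m jog '[{"dx":50,"dy":0,"dz":-1,"turn":0,"hand":0},{"dx":100,"dy":0,"dz":-4,"turn":0,"hand":0},{"dx":130,"dy":11,"dz":-4,"turn":0,"hand":0},{"dx":130,"dy":11,"dz":-4,"turn":0,"hand":0},{"dx":130,"dy":11,"dz":-4,"turn":0,"hand":0},{"dx":130,"dy":11,"dz":-4,"turn":0,"hand":0}]'
python3 - <<'E'
from h import *
plan([.5215,-.3535,.137],-91)
c=snap('wrist','8'); s=snap('scene','8')
o=np.zeros((384,800,3),np.uint8)
o[:384,:512]=c['image'][:,:,::-1]
o[:300,512:800]=cv2.resize(s['image'][180:330,30:174,::-1],(288,300),interpolation=cv2.INTER_CUBIC)
cv2.imwrite('pics/w8.png',o); print(proj(c,[.5215,-.3535,.145]),proj(c,[[.5155,-.3385,.145],[.5275,-.3685,.145]]))
E
```

```text
time_s: 18.15
position: [0.5239, -0.3516, 0.3315]
tcp_rot: [-0.021, -2.213, 2.213]
contact_force: [0.3, -1.0, 0.4]
opening: 0.0427
dx dy dz [  2.6 194.5   2. ] zang -91.0 turn 5.386459788033016e-05 pos [ 0.5239 -0.3516  0.3315]
[[253.89425026 177.05704048]] [[241.02279417 182.29084072]
 [266.92255808 171.75787342]]
```

View pics/w8.png

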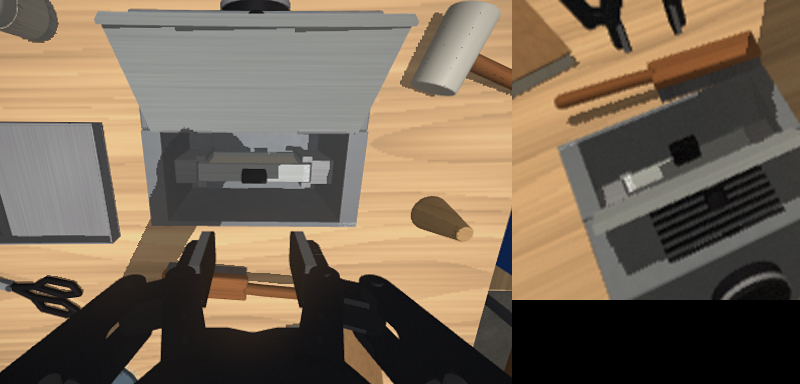

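The flap lies fully back and the filter is uncovered, with its tab's top at about (254,175). That is within 2 px of the prediction. This was my 12th and last picture.

```bash
python3 -m jog '[{"dx":2,"dy":50,"dz":1,"turn":0,"hand":-0.2},{"dx":2,"dy":100,"dz":1,"turn":0,"hand":-0.2},{"dx":2,"dy":150,"dz":1,"turn":0,"hand":-0.2},{"dx":2,"dy":175,"dz":1,"turn":0,"hand":-0.2},{"dx":2,"dy":187,"dz":1,"turn":0,"hand":-0.2},{"dx":2,"dy":187,"dz":1,"turn":0,"hand":-0.2},{"dx":2,"dy":187,"dz":1,"turn":0,"hand":-0.2}]'
```

```text
time_s: 19.12
position: [0.5217, -0.3538, 0.1461]
tcp_rot: [-0.024, -2.211, 2.215]
contact_force: [0.5, 0.0, 0.8]
opening: 0.0512
```

```bash
python3 -m jog '[{"dx":0,"dy":2,"dz":0,"turn":0,"hand":0.2},{"dx":0,"dy":2,"dz":0,"turn":0,"hand":0.6},{"dx":0,"dy":2,"dz":0,"turn":0,"hand":1},{"dx":0,"dy":2,"dz":0,"turn":0,"hand":1},{"dx":0,"dy":2,"dz":0,"turn":0,"hand":1},{"dx":0,"dy":2,"dz":0,"turn":0,"hand":1}]' 70; python3 -m jog '[{"dx":0,"dy":-5,"dz":0,"turn":0,"hand":1},{"dx":0,"dy":-12,"dz":0,"turn":0,"hand":1},{"dx":0,"dy":-20,"dz":0,"turn":0,"hand":1},{"dx":0,"dy":-20,"dz":0,"turn":0,"hand":1}]'
```

```text
time_s: 19.88
position: [0.5214, -0.3535, 0.1438]
tcp_rot: [-0.024, -2.212, 2.214]
contact_force: [-0.1, 0.9, 5.5]
opening: 0.0282
time_s: 20.38
position: [0.5203, -0.3535, 0.163]
tcp_rot: [-0.022, -2.211, 2.213]
contact_force: [-0.2, -0.9, -2.7]
opening: 0.0282
```

```bash
python3 -m jog '[{"dx":0,"dy":-15,"dz":0,"turn":0,"hand":1},{"dx":0,"dy":-35,"dz":0,"turn":0,"hand":1},{"dx":0,"dy":-55,"dz":0,"turn":0,"hand":1},{"dx":0,"dy":-80,"dz":0,"turn":0,"hand":1},{"dx":0,"dy":-110,"dz":0,"turn":0,"hand":1},{"dx":0,"dy":-140,"dz":0,"turn":0,"hand":1},{"dx":0,"dy":-175,"dz":0,"turn":0,"hand":1},{"dx":0,"dy":-190,"dz":0,"turn":0,"hand":1},{"dx":0,"dy":-190,"dz":0,"turn":0,"hand":1},{"dx":0,"dy":-190,"dz":0,"turn":0,"hand":1}]'
python3 - <<'E'
from h import *
plan([.481,-.0165,.35],-91)
E
```

```text
time_s: 21.62
position: [0.5194, -0.3526, 0.3505]
tcp_rot: [-0.018, -2.212, 2.209]
contact_force: [-0.7, 0.5, -3.3]
opening: 0.0288
dx dy dz [  44.9    1.2 -335.3] zang -91.1 turn -0.0017187892027615156 pos [ 0.5194 -0.3526  0.3505]
```

```bash
python3 -m jog '[{"dx":2,"dy":0,"dz":-15,"turn":0,"hand":1},{"dx":6,"dy":0,"dz":-45,"turn":0,"hand":1},{"dx":11,"dy":0,"dz":-80,"turn":0,"hand":1},{"dx":16,"dy":0,"dz":-120,"turn":0,"hand":1},{"dx":21,"dy":0,"dz":-160,"turn":0,"hand":1},{"dx":26,"dy":0,"dz":-200,"turn":0,"hand":1},{"dx":32,"dy":0,"dz":-240,"turn":0,"hand":1},{"dx":37,"dy":10,"dz":-280,"turn":0,"hand":1},{"dx":41,"dy":25,"dz":-310,"turn":0,"hand":1},{"dx":44,"dy":40,"dz":-328,"turn":0,"hand":1},{"dx":45,"dy":50,"dz":-335,"turn":0,"hand":1},{"dx":45,"dy":55,"dz":-335,"turn":0,"hand":1},{"dx":45,"dy":55,"dz":-335,"turn":0,"hand":1},{"dx":45,"dy":55,"dz":-335,"turn":0,"hand":1},{"dx":45,"dy":55,"dz":-335,"turn":0,"hand":1},{"dx":45,"dy":55,"dz":-335,"turn":0,"hand":1}]'
python3 - <<'E'
from h import *
c=snap('wrist','9'); t=snap('top','9'); s=snap('scene','9'); s6=load('scene6');t0=load('top0')
d=lambda a,b,x0,y0,x1,y1: np.abs(a['image'][y0:y1,x0:x1].astype(int)-b['image'][y0:y1,x0:x1]).max(2)
m=d(s,s6,290,100,360,220); print('mug/hook diff >40 px',(m>40).sum(), 'of',m.size)
# tray edges: compare top views; region where not covered by arm
m=d(t,t0,225,165,315,250)>40; print('tray changed frac',m.mean()); print('rows',m.mean(1).round(1)[::6],'cols',m.mean(0).round(1)[::6])
# filter white paper bright-mask in scene & tray still by lower edge
h=cv2.cvtColor(s['image'],cv2.COLOR_RGB2HSV); w=((h[...,2]>140)&(h[...,1]<45)).astype(np.uint8); w[:,:150]=0;w[:130]=0;w[270:]=0;w[:,300:]=0
for k in cv2.findContours(w,0,2)[0]:
    if cv2.contourArea(k)>60: print(cv2.contourArea(k),cv2.minAreaRect(k))
P=np.array([.481,-.0165,.17]); u=np.array([-.0175,1,0])*.07
print('expect lower corners,upper',proj(s,[P-u,P+u,P-u+[0,0,.095],P+u+[0,0,.095]]).round(0).tolist())
st=status.state();print(st['position'],st['qvel'].round(4).max(),Rot.from_rotvec(st['tcp_rot']).as_matrix()[:,1])
E
```

```text
time_s: 23.62
position: [0.482, -0.0176, 0.2976]
tcp_rot: [-0.023, -2.212, 2.212]
contact_force: [0.6, 0.2, -3.1]
opening: 0.0286
mug/hook diff >40 px 420 of 8400
tray changed frac 0.6959477124183007
rows [0.  0.5 0.6 0.7 0.7 0.8 0.8 0.8 0.8 0.8 0.8 0.7 0.8 0.8 0.8] cols [0.  0.2 0.6 0.9 0.9 0.9 0.9 0.9 0.9 0.9 1.  1.  0.9 0.4 0. ]
expect lower corners,upper [[211.0, 189.0], [257.0, 169.0], [209.0, 159.0], [258.0, 140.0]]
[ 0.48180643 -0.01739278  0.29738687] 0.0019 [ 2.11922531e-04 -6.48650472e-06 -9.99999978e-01]
```

Run:
```python
from h import *
s=load('scene9');s6=load('scene6');s0=load('scene0')
m=(np.abs(s['image'][100:220,290:360].astype(int)-s6['image'][100:220,290:360]).max(2)>40).astype(np.uint8)
n,l,st,ce=cv2.connectedComponentsWithStats(m)
print('diff blobs',[(x[:4]+[290,100,0,0]).tolist()+[int(x[4])] for x in st[1:] if x[4]>15])
for q in (s6,s):
    h=cv2.cvtColor(q['image'],cv2.COLOR_RGB2HSV)[100:175,290:375]; g=(h[...,1]<70).astype(np.uint8)
    n,l,st,ce=cv2.connectedComponentsWithStats(g); print('mug grey',[(x+[290,100,0,0,0]).tolist() for x in st[1:] if x[4]>60])
# tray: same-as-start fraction in scene along its visible edges
d=np.abs(s['image'].astype(int)-s0['image']).max(2)
T=[[.384,.0785],[.384,-.1115],[.578,-.1115],[.578,.0785]]
for a,b in zip(T,T[1:]+T[:1]):
    p=proj(s,[[*(np.array(a)*(1-k)+np.array(b)*k),.03] for k in np.linspace(0,1,25)]).round().astype(int)
    print('tray edge unchanged',np.mean([d[y-2:y+3,x-2:x+3].max()<40 for x,y in p]).round(2))
# filter outline in scene: changed region in window, line segments
g=cv2.cvtColor(s['image'],cv2.COLOR_RGB2GRAY)[120:215,190:285]
L=cv2.HoughLinesP(cv2.Canny(g,40,120),1,np.pi/180,15,minLineLength=18,maxLineGap=3)
for x in (L[:,0] if L is not None else []): print((x+[190,120,190,120]).tolist())
```

```text
diff blobs [[334, 127, 9, 7, 32], [306, 130, 22, 19, 101], [327, 133, 7, 8, 19], [332, 138, 10, 22, 99], [311, 151, 20, 12, 83], [325, 174, 10, 5, 32], [304, 180, 10, 13, 47]]
mug grey [[305, 119, 39, 42, 727], [336, 143, 11, 32, 144]]
mug grey [[309, 119, 40, 56, 885]]
tray edge unchanged 0.52
tray edge unchanged 1.0
tray edge unchanged 1.0
tray edge unchanged 0.36
[255, 196, 274, 214]
[192, 213, 226, 199]
[238, 180, 269, 166]
[205, 201, 235, 189]
[207, 155, 230, 147]
[206, 166, 208, 185]
```

```bash
python3 -m jog '[{"dx":0,"dy":0,"dz":0,"turn":0,"hand":1},{"dx":0,"dy":0,"dz":0,"turn":0,"hand":1},{"dx":0,"dy":0,"dz":0,"turn":0,"hand":1},{"dx":0,"dy":0,"dz":0,"turn":0,"hand":1},{"dx":0,"dy":0,"dz":0,"turn":0,"hand":1},{"dx":0,"dy":0,"dz":0,"turn":0,"hand":1}]'
python3 - <<'E'
from h import *
a=load('scene9')
for i in range(5):
    s=snap('scene',f'x{i}')
    print((np.abs(s['image'].astype(int)-a['image']).max(2)[100:220,290:360]>40).sum(),(np.abs(s['image'].astype(int)-a['image']).max(2)[130:215,190:285]>40).sum(),end=' ; ')
    h=cv2.cvtColor(s['image'],cv2.COLOR_RGB2HSV)[100:175,290:375]
    st=cv2.connectedComponentsWithStats((h[...,1]<70).astype(np.uint8))[2]; print([(x+[290,100,0,0,0]).tolist() for x in st[1:] if x[4]>60])
    a=s
print(status.state()['time_s'],status.state()['position'])
E
```

```text
time_s: 24.52
position: [0.4817, -0.0173, 0.2973]
tcp_rot: [-0.021, -2.212, 2.212]
contact_force: [0.3, 0.1, -2.5]
opening: 0.0288
0 4 ; [[309, 119, 40, 56, 890]]
0 0 ; [[309, 119, 40, 56, 889]]
0 0 ; [[309, 119, 40, 56, 888]]
0 1 ; [[309, 119, 40, 56, 886]]
0 0 ; [[309, 119, 41, 56, 892]]
24.775 [ 0.48173188 -0.01730588  0.29730614]
```

The mug hangs still on the hook, and the filter and arm are still. Handing in.

```bash
python3 -c "
from station import workorder
print(workorder.close_job())"
```

```text
the job is handed in; nothing more can be done
None
```

I hung the mug on the hook by its handle and let go, then folded the flap back until it lay open. I drew the filter out by its tab and was holding it still over the middle of the tray when I handed the job in at 24.8 s.

**Last checks that agreed:**
- **Mug:** it hangs at rest on the hook, and its pixels did not change over five frames. It had settled about 4 px from the view 2 s after release.
- **Filter:** the underside is at about 0.17 m by the grip geometry, against a tray rim at 0.03 m. The edges found in the scene view match an upright pose. The grip opening held at 28.8 mm, and the wrist reads about -3 N, which is the filter's weight alone.
- **Position:** the tool is within about 1 mm of the tray centre I measured.

**Not fully confirmed:**
- **Tray:** two rim edges show no change since the start. The other two are partly hidden by the filter and arm, and only 36% and 52% of them showed as unchanged.
- **Flap:** I saw it lying back after release but did not measure its angle.
- **Final pose:** I checked it by numbers only, because my 12 picture views were used up.

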